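# Wind the empty line reel back to its stop

## Task

The empty washing-line reel on the desk has to be wound back before a new line can be threaded: lift the red holding pawl out of the teeth, turn the crank backwards (clockwise from above) until the wheel bears firmly against the sprung stop inside and hold it there a moment without forcing it, then put the pawl fully back down between the teeth. Never force the wheel against the pawl, let go of everything at the end, and leave the washing things alone.

Things in the scene. Friction and masses are not known exactly. Their poses are not given: they have to be found in the camera images.
- reel: Washing-line take-up reel (empty), screwed to the desk: grey base plate 230 x 160 x 12 mm, white drum 120 mm across, ratchet wheel on top turning about a vertical axis. Origin: on the desk surface, on the wheel's axis; z up; x points from the axis to the pawl's bracket. The plate runs from x = -85 to +145 mm, y = -80 to +80 mm.
- drum (a point): Centre of the white drum's top, 49 mm over the desk. Out of sight in the drum a sprung stop ends backward turning, after 0.6 to 2.4 rad; where exactly varies and is only felt. It yields about 0.35 mm of crank travel per N: meet it slowly (2 cm/s). Press 6 to 12 N on it at the crank, on top of the drag, for half a second, and ease off before letting go; over 20 N between wheel and stop, or wheel and pawl, damages the reel.
- wheel: Yellow ratchet wheel, 146 mm across, top face 58 mm over the desk, four teeth 12 mm tall (tops at 70 mm) on its rim at 54 to 72 mm radius. Origin: on its vertical axis at desk height; its frame turns with it about z. Backwards is clockwise seen from above; the lowered pawl blocks that. It turns with a drag of 0.1 N m (2.5 N at the crank) and stays where it is left.
- crank (a point): Centre (half-way up, 97 mm over the desk) of the black upright crank handle on the wheel: a sleeve 20 mm in diameter and 62 mm tall that spins freely on its upright pin, 42 mm from the wheel's axis; pinch it from above. It starts on the reel's -x, -y side and goes by -x to the -x, +y side.
- pawl_knob (a point): Centre of the black ball knob, 20 mm across, on the red holding pawl. With the pawl down it is at reel x = 70, y = 0, z = 112 mm. It moves on an arc of 58 mm radius in the reel's x-z plane about the hinge, which lies at reel x = 120, z = 82 mm: outward and up as the pawl lifts. It can be pinched across reel y.
- pawl (a joint): Angle of the red holding pawl (bar 74 x 12 x 8 mm, its blade drops between two teeth): 0 = fully down; grows as its inner end is lifted and it tips outward about the reel's +y axis, up to 1.2 rad. Above 0.3 rad it clears the teeth. The hinge is stiff (0.1 N m, 2 N at the knob): it stays where it is left.
- basin: Orange plastic basin, 224 mm across, 80 mm tall; origin under its centre. Leave alone.
- brush: Scrub brush with bamboo handle, about 200 mm long and 33 mm tall, lying flat; origin on the desk near its middle. Leave alone.
- jar: Glass jar with flip-top lid, 80 mm across, 116 mm tall (wire clip to 127 mm); origin under its centre. Leave alone.
- peg0: One of five blue plastic pegs, 74 x 10 x 12 mm, lying in a row along the desk's far edge; origin under its centre. Leave alone.
- peg1: One of five blue plastic pegs, 74 x 10 x 12 mm, lying in a row along the desk's far edge; origin under its centre. Leave alone.
- peg2: One of five blue plastic pegs, 74 x 10 x 12 mm, lying in a row along the desk's far edge; origin under its centre. Leave alone.
- peg3: One of five blue plastic pegs, 74 x 10 x 12 mm, lying in a row along the desk's far edge; origin under its centre. Leave alone.
- peg4: One of five blue plastic pegs, 74 x 10 x 12 mm, lying in a row along the desk's far edge; origin under its centre. Leave alone.

How it is judged:
On the way, in this order (a step that is already met when the one before it is completed fails the run):
1. the pawl is lifted clear of the teeth (more than 0.3 rad) while the crank is still where it was (within 20 mm) (value of joint pawl above 0.3 rad and distance of crank from where it was at the start of the episode below 0.02 m), for 0.2 s.
2. with the pawl up, the wheel, wound back, bears against the stop inside with more than 4 N for 0.3 s (value of joint pawl above 0.25 rad and contact force between wheel and reel above 4 N and y of crank in the frame of reel above 0.004 m and x of crank in the frame of reel below 0.004 m), for 0.3 s.
At the end, for the whole second after the job is handed in: The pawl is fully down between the teeth (within 0.08 rad), the wheel is at rest and still wound back to its last tooth space (crank handle on the reel's +y side by more than 4 mm, and at reel x below 4 mm) (value of joint pawl below 0.08 rad and y of crank in the frame of reel above 0.004 m and x of crank in the frame of reel below 0.004 m and angular speed of wheel below 0.05 rad/s); the robot touches nothing.
It fails at once if the wheel is forced with more than 20 N against the pawl or the stop (contact force between wheel and reel above 20 N).
It fails at once if the basin, brush, jar or a peg is shifted by more than 20 mm (distance of any of basin, brush, jar, peg0, peg1, peg2, peg3, peg4 from where it was at the start of the episode above 0.02 m).
It also fails if it takes over 67 s, if anything falls off the work surface, if the arm or the gripper's body presses on something with over 40 N, if the wrist force passes 120 N, or if a joint passes its speed limit or range.

## Robot

A 6-joint arm with a two-finger parallel gripper is mounted at the origin on the work surface. World frame = base frame: x ahead of the robot, y to its left, z up, the work surface at z = 0. Lengths are in m, angles in rad, forces in N, time in s.
With the tool pointing down it reaches from about 0.25 to 0.8 m from the base axis. Payload 3.9 kg.
Tool frame: the origin (TCP) lies midway between the tips of the shut fingers; the grasp point (between the pads) lies 19 mm behind it; z points along the fingers, y is the direction in which the jaws open and shut (so a half turn about z gives the same grasp; the last joint's range is limited). The gripper opens to 85 mm and grips with 20 to 120 N. Pads are 22 mm wide; open, the fingers measure 114 mm over their backs; the gripper's body (76 mm by 85 mm) begins 54 mm behind the grasp point. The pads swing forward as they close: fully open they stand 13 mm farther back than shut.
Start: joints at [1.224, 0.26, -0.138, 1.173, 0, 1.571], TCP at [0.178, 0.494, 0.231] pointing down, gripper open.
Joint ranges: [-2.78, 2.78], [-0.83, 1.72], [-1.28, 1.37], [-1.9, 2.12], [-1.57, 1.48], [-3.14, 3.14]. Speed limits (rad/s): [2.57, 2.57, 3.14, 3.14, 3.14, 3.14].

## Interface

Orientations are given as [roll, pitch, yaw] about the fixed x, y, z axes, in that order (R = Rz(yaw) Ry(pitch) Rx(roll)).
In Python, from plant import arm gives the robot as it stands.
- The arm moves only by the tool step_arm, never from a script. Its argument "deltas" is a list of rows, each a list of 2 entries, a list of its own where there are three numbers: the shift along the tool's x, y, z in cm, then the turn, a rotation vector about the tool's x, y, z in degrees. In form: [[[tx, ty, tz], [rx, ry, rz]], ...]. A call has 1 to 12 rows; each row shifts and turns the commanded pose from where the row before left it, along the tool's axes as they then stand; what a row does not reach is not made up. A row lasts 1/12 s, in which the tool goes at most 41.7 mm and 7.16 degrees, less where a joint would pass 70% of its speed; a pose out of reach is approached as far as the arm can. A call is refused whole if a number of a shift passes 4.17 or a number of a turn 7.16, either way. A call with a gripper value outside its range is refused whole. "jaw" is the finger opening in cm, from 0 to 8.54, set as the call begins (left out, the last holds). The fingers move at their own pace and stop on an object; the grip force is fixed at half the most. Time passes only in rows, so rows that do not move let the fingers close. It gives the time, the measured TCP pose, the force and the opening at its end, in the units of the state.
- arm.get_obs(): the state, without advancing time (a new reading comes with each control period).
- arm.grab_frame(name): name is "side" or "top" or "wrist"; returns a dict with "img" (420x560x3 uint8, blue, green, red), "mtx" (3x3 intrinsics, pixels), "T" (4x4, takes a point from camera to world coordinates). Camera axes: x right, y down, z forward; pixel columns grow to the right and rows downward; lengths in m; the calibration is good to about 2 mm. A picture is of the moment at which its call begins. There is no depth.
- arm.finish_job(): hands the job in, once; it reports no verdict.
The state is a dict: "t": time; "joint_positions": joint angles; "qd": joint speeds; "tau": joint torques, N m; "position": TCP position; "tool_rot": TCP orientation; "ft_force": force on the tool from outside, world axes, zero at the start; "ft_torque": the same for the moment, N m; "width": finger opening in m.
Only numpy, scipy, OpenCV 4.12 (cv2) and the standard library are available. Lean on these libraries where they do the work, as an engineer would, in place of code of your own. Each camera call takes 0.05 s, during which the arm holds its last target. There are 200 camera calls.

## Working session

There is one attempt and no reset: what is moved stays moved. The work goes in short steps, Python scripts to look and compute and a tool call to move; the robot and the scene stay as the last step left them, time stands still between calls to the robot, and variables do not carry over. Pictures are saved under pics/ and viewed, about 8 in all and at most 12, crops included, and the job is handed in when it is done.

Besides the shell and the picture viewer there is one more tool, called as name(argument=value, ...), one argument or row to a line, values as JSON. step_arm: Moves the arm, as the interface text tells. Its arguments: {"type":"object","properties":{"deltas":{"type":"array"},"jaw":{"type":"number"}},"required":["deltas"]}

```bash
mkdir -p pics; cat > h.py <<'E'
import numpy as np, cv2
from plant import arm
def shot(n,f):
    d=arm.grab_frame(n); cv2.imwrite(f"pics/{f}.png",d["img"]); np.savez(f"pics/{f}.npz",mtx=d["mtx"],T=d["T"]); return d
def ray(f,u,v):
    d=np.load(f"pics/{f}.npz"); r=d["T"][:3,:3]@np.linalg.inv(d["mtx"])@[u,v,1]; return d["T"][:3,3],r/np.linalg.norm(r)
def tri(*obs):
    A=np.zeros((3,3));b=np.zeros(3);R=[ray(*o) for o in obs]
    for o,r in R: P=np.eye(3)-np.outer(r,r);A+=P;b+=P@o
    p=np.linalg.solve(A,b);return p,[np.linalg.norm((np.eye(3)-np.outer(r,r))@(p-o)) for o,r in R]
def atz(f,u,v,z):
    o,r=ray(f,u,v);return o+r*(z-o[2])/r[2]
def proj(f,p):
    d=np.load(f"pics/{f}.npz");c=d["T"][:3,:3].T@(np.array(p)-d["T"][:3,3]);q=d["mtx"]@c;return q[:2]/q[2]
E
python3 -c "
from h import *
a=[shot(n,n+'0')['img'] for n in ('side','top','wrist')]
for n in ('side0','top0','wrist0'): print(n,np.load(f'pics/{n}.npz')['T'].round(3).tolist())
print(arm.get_obs())"
```

```text
side0 [[0.998, -0.032, 0.049, 0.498], [-0.059, -0.546, 0.836, -1.015], [0.0, -0.837, -0.547, 0.771], [0.0, 0.0, 0.0, 1.0]]
top0 [[-0.03, -0.992, 0.12, 0.409], [-0.999, 0.031, 0.009, -0.01], [-0.013, -0.12, -0.993, 1.343], [0.0, 0.0, 0.0, 1.0]]
wrist0 [[0.34, 0.906, 0.253, 0.114], [0.941, -0.327, -0.093, 0.517], [-0.001, 0.269, -0.963, 0.373], [0.0, 0.0, 0.0, 1.0]]
{'t': 0.15, 'joint_positions': array([ 1.22401174e+00,  2.60549072e-01, -1.39065105e-01,  1.17270920e+00,
       -1.60520634e-05,  1.57079879e+00]), 'qd': array([ 0.00039648, -0.00133238,  0.00383954, -0.00301265, -0.00075571,
        0.00033003]), 'tau': array([ 6.43820749e-04, -4.06006587e+01,  2.54166466e+01,  1.26767205e-02,
       -3.06960499e-05,  4.41010386e-06]), 'position': array([0.1782617 , 0.49325321, 0.23065065]), 'tool_rot': array([-3.14006560e+00,  1.60558069e-05,  2.79480563e+00]), 'ft_force': array([-0.89383538,  0.8121054 ,  0.66837318]), 'ft_torque': array([-0.02837275, -0.01526672,  0.01168728]), 'width': 0.08559445261380318}
```

View pics/top0.png

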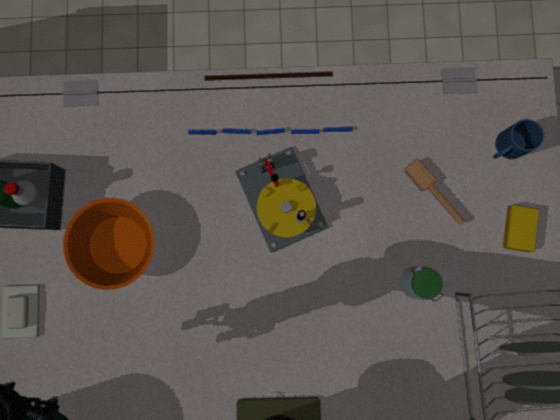

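View pics/side0.png

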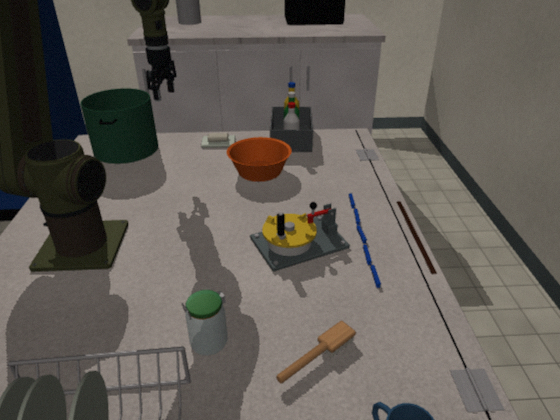

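The top view shows the reel at about (283,200), with the knob near (275,178) and the crank near (301,215). In the side view the crank is near (281,224) and the knob near (313,205). I'll enlarge both.

```bash
python3 -c "
from h import *
a=cv2.imread('pics/top0.png')[145:255,235:330];b=cv2.imread('pics/side0.png')[195:270,248:352]
a=cv2.resize(a,None,fx=4,fy=4,interpolation=2);b=cv2.resize(b,None,fx=4,fy=4,interpolation=2)
c=np.zeros((440,800,3),np.uint8);c[:a.shape[0],:380]=a;c[:300,384:800]=b
c=np.clip(c*1.8,0,255).astype(np.uint8);cv2.imwrite('pics/z0.png',c)"
```

```text
(no output)
```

View pics/z0.png

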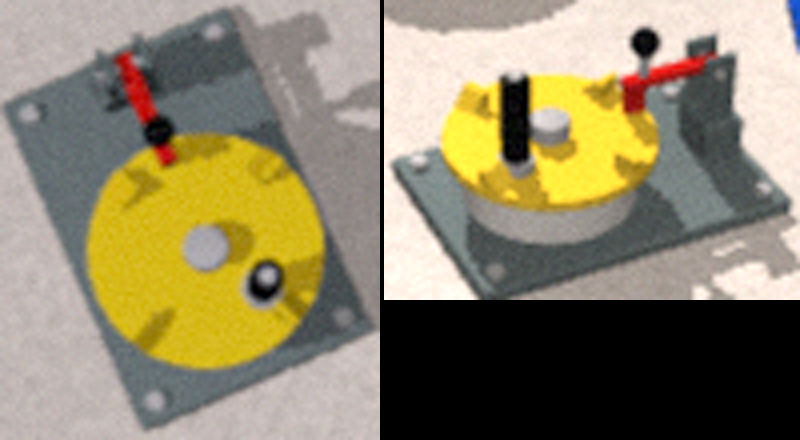

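```bash
cat > m.py <<'E'
from h import *
T=lambda x,y:('top0',235+x/4-.375,145+y/4-.375)
S=lambda x,y:('side0',248+(x-384)/4-.375,195+y/4-.375)
K=tri(T(158,130),S(645,42));C=tri(T(267,274),S(515,77));H=tri(T(207,247),S(551,122))
print('knob',K,'cranktop',C,'hub',H,sep='\n')
c=[atz(*T(x,y),.012)[:2] for x,y in((5,103),(237,8),(375,325),(148,430))]
# left,top,right,bottom ; reel frame: 
L=np.array([[145,80],[145,-80],[-85,-80],[-85,80]])/1e3
c=np.array(c); print(c)
for Lx in (L,):
    m,n=Lx.mean(0),c.mean(0);U,_,V=np.linalg.svd((Lx-m).T@(c-n));R=(U@V).T
    t=n-R@m;print('origin',t,'yaw',np.arctan2(R[1,0],R[0,0]),np.linalg.det(R),'res',(Lx@R.T+t-c))
    for nme,p in(('knob',K[0]),('crank',C[0]),('hub',H[0])):print(nme,R.T@(p[:2]-t),p[2])
    print('pred knob',R@[.07,0]+t)
E
python3 m.py
```

```text
knob
(array([ 0.63135066, -0.00997537,  0.11361287]), [np.float64(0.0003968810202096052), np.float64(0.0003968810202098916)])
cranktop
(array([ 0.54192912, -0.07039843,  0.12992128]), [np.float64(0.0004067511965237063), np.float64(0.0004067511965239384)])
hub
(array([ 0.56663566, -0.03753236,  0.07058616]), [np.float64(0.00012062806735902587), np.float64(0.0001206280673588912)])
[[ 0.67091842  0.08761322]
 [ 0.72828002 -0.06329706]
 [ 0.52079571 -0.14326587]
 [ 0.45895825  0.00216965]]
origin [ 0.56685461 -0.04026347] yaw 0.3778774952362189 1.0000000000000002 res [[ 1.19052554e-03 -2.31661601e-05]
 [ 2.86069527e-03  2.17513882e-03]
 [-3.42845824e-03 -2.71421007e-03]
 [-6.22762568e-04  5.62237410e-04]]
knob [0.0711206  0.00435555] 0.11361286735494872
crank [-0.03428524 -0.01881271] 0.12992128346277612
hub [0.00080414 0.00261922] 0.07058615591638918
pred knob [ 0.6319161  -0.01443707]
```

step_arm(
  deltas=[
    [[-2.86, -1.72, -0.1], [0, 0, 0]],
    [[-2.86, -1.72, -0.1], [0, 0, 0]],
    [[-2.86, -1.72, -0.1], [0, 0, 0]],
    [[-2.86, -1.72, -0.1], [0, 0, 0]],
    [[-2.86, -1.72, -0.1], [0, 0, 0]],
    [[-2.86, -1.72, -0.1], [0, 0, 0]],
    [[-2.86, -1.72, -0.1], [0, 0, 0]],
    [[-2.86, -1.72, -0.1], [0, 0, 0]],
    [[-2.86, -1.72, -0.1], [0, 0, 0]],
    [[-2.86, -1.72, -0.1], [0, 0, 0]],
  ],
)

```text
t: 0.98
position: [0.3895, 0.2332, 0.2412]
tool_rot: [-3.141, -0.0, 2.795]
ft_force: [-0.0, 0.2, -0.7]
width: 0.0855
```

step_arm(
  deltas=[
    [[-2.86, -1.72, -0.1], [0, 0, 0]],
    [[-2.86, -1.72, -0.1], [0, 0, 0]],
    [[-2.86, -1.72, -0.1], [0, 0, 0]],
    [[-2.86, -1.72, -0.1], [0, 0, 0]],
    [[-2.86, -1.72, -0.1], [0, 0, 0]],
    [[-2.86, -1.72, -0.1], [0, 0, 0]],
    [[-2.86, -1.72, -0.1], [0, 0, 0]],
    [[-2.86, -1.72, -0.1], [0, 0, 0]],
    [[-2.86, -1.72, -0.1], [0, 0, 0]],
    [[-2.86, -1.72, -0.1], [0, 0, 0]],
  ],
)

```text
t: 1.82
position: [0.6, -0.0257, 0.251]
tool_rot: [-3.141, -0.001, 2.795]
ft_force: [0.4, 0.7, -0.4]
width: 0.0854
```

step_arm(
  deltas=[
    [[0, 0, 0], [0, 0, 6.89]],
    [[0, 0, 0], [0, 0, 6.89]],
    [[0, 0, 0], [0, 0, 6.89]],
    [[0, 0, 0], [0, 0, 6.89]],
    [[0, 0, 0], [0, 0, 6.89]],
    [[0, 0, 0], [0, 0, 6.89]],
    [[0, 0, 0], [0, 0, 6.89]],
    [[0, 0, 0], [0, 0, 6.89]],
    [[0, 0, 0], [0, 0, 6.89]],
    [[0, 0, 0], [0, 0, 6.89]],
  ],
)

```text
t: 2.65
position: [0.5992, -0.0242, 0.2508]
tool_rot: [-3.141, -0.0, 1.586]
ft_force: [-0.3, -0.4, -0.1]
width: 0.0853
```

step_arm(
  deltas=[
    [[0, 0, 0], [0, 0, 6.89]],
    [[0, 0, 0], [0, 0, 6.89]],
    [[0, 0, 0], [0, 0, 6.89]],
    [[0, 0, 0], [0, 0, 6.89]],
    [[0, 0, 0], [0, 0, 6.89]],
    [[0, 0, 0], [0, 0, 6.89]],
    [[0, 0, 0], [0, 0, 6.89]],
    [[0, 0, 0], [0, 0, 6.89]],
    [[0, 0, 0], [0, 0, 6.89]],
    [[0, 0, 0], [0, 0, 6.89]],
    [[0, 0, 0], [0, 0, 0]],
  ],
)

```text
t: 3.57
position: [0.5992, -0.0242, 0.2509]
tool_rot: [-3.141, 0.001, 0.388]
ft_force: [0.2, -0.2, 0.3]
width: 0.0857
```

```bash
python3 -c "
from h import *
d=shot('wrist','w1');o=arm.get_obs();print(o['t'],o['position'],o['tool_rot'],o['ft_force'])
cv2.imwrite('pics/w1b.png',np.clip(d['img']*1.6,0,255).astype(np.uint8))"
```

```text
3.6167 [ 0.59923379 -0.02421927  0.25089828] [-3.14122866e+00  7.92808791e-04  3.92117250e-01] [-0.22956677  0.28350951  0.31064086]
```

View pics/w1b.png

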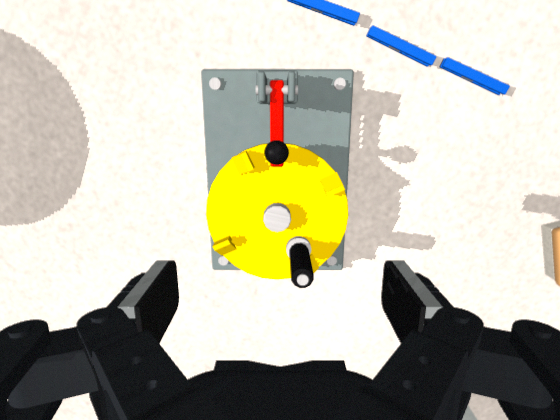

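The wrist view is square to the reel: knob at (276,152), hub at (277,217), crank top at (302,281).

```bash
cat >> m.py <<'E'
print('---')
K=tri(T(158,130),S(645,42),('w1',276,152.3));C=tri(T(267,274),S(515,77),('w1',302,280));H=tri(T(207,247),S(551,122),('w1',277,215.5))
print(K,C,H,sep='\n')
d=K[0]-H[0];print('yaw',np.arctan2(d[1],d[0]),np.hypot(d[0],d[1]))
c=[atz('w1',u,v,.012)[:2] for u,v in((203,70),(352,70),(342,268),(213,268))]
c=np.array(c);m,n=L.mean(0),c.mean(0);U,_,V=np.linalg.svd((L-m).T@(c-n));R=(U@V).T;t=n-R@m
print('origin',t,'yaw',np.arctan2(R[1,0],R[0,0]),(L@R.T+t-c).round(4).tolist(),'knob',R@[.07,0]+t)
print('crank reel',R.T@(C[0][:2]-t),R.T@(K[0][:2]-t),R.T@(H[0][:2]-t))
E
python3 m.py | sed '1,/---/d'
```

```text
(array([ 0.63142031, -0.00846127,  0.11262585]), [np.float64(0.0016011870219458785), np.float64(0.00026900991197706305), np.float64(0.0015457846437370464)])
(array([ 0.54169599, -0.06900786,  0.12899789]), [np.float64(0.0016027531859107058), np.float64(0.00012247589633198212), np.float64(0.0015801929392248268)])
(array([ 0.56747374, -0.035001  ,  0.06789007]), [np.float64(0.002665774942350166), np.float64(0.0008905395294091053), np.float64(0.0024851902587284375)])
yaw 0.39339553057520066 0.06923526521615518
origin [ 0.56750649 -0.03347901] yaw 0.3868279331849788 [[0.0014, 0.0034], [0.0032, -0.0014], [-0.0018, -0.0025], [-0.0028, 0.0005]] knob [ 0.63233422 -0.00707132]
crank reel [-0.03730673 -0.02316656] [ 0.06862926 -0.00094247] [-0.00060451 -0.00139718]
```

step_arm(
  deltas=[
    [[0.6, -0.04, 1.4], [0, 0, 0]],
    [[0.6, -0.04, 1.4], [0, 0, 0]],
    [[0.6, -0.04, 1.4], [0, 0, 0]],
    [[0.6, -0.04, 1.4], [0, 0, 0]],
    [[0.6, -0.04, 1.4], [0, 0, 0]],
    [[0.6, -0.04, 1.4], [0, 0, 0]],
    [[0, 0, 1.4], [0, 0, 0]],
    [[0, 0, 1.4], [0, 0, 0]],
    [[0, 0, 1.4], [0, 0, 0]],
    [[0, 0, 1.0], [0, 0, 0]],
    [[0, 0, 1.0], [0, 0, 0]],
    [[0, 0, 1.1], [0, 0, 0]],
  ],
  jaw=5,
)

```text
t: 4.62
position: [0.6321, -0.0083, 0.0938]
tool_rot: [3.141, -0.001, 0.391]
ft_force: [0.3, -0.8, 0.5]
width: 0.05
```

```bash
python3 -c "
from h import *
d=shot('wrist','w2');o=arm.get_obs();print(o['t'],o['position'],o['tool_rot'],o['ft_force'],o['width'])
cv2.imwrite('pics/w2b.png',np.clip(d['img']*1.3,0,255).astype(np.uint8))"
```

```text
4.6667 [ 0.63063341 -0.00830284  0.09142341] [-3.14040437e+00  2.81060061e-03  3.90679088e-01] [-0.88115305 -0.8037202  -1.81585473] 0.05020765983534105
```

View pics/w2b.png

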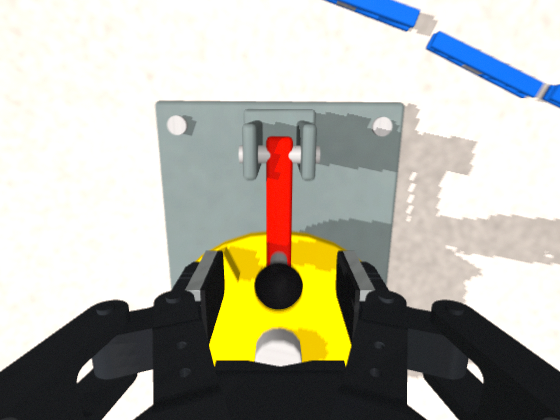

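Knob sits midway between the pads, at (278,287). Closing.

step_arm(
  deltas=[
    [[0, 0, 0], [0, 0, 0]],
    [[0, 0, 0], [0, 0, 0]],
    [[0, 0, 0], [0, 0, 0]],
    [[0, 0, 0], [0, 0, 0]],
    [[0, 0, 0], [0, 0, 0]],
    [[0, 0, 0], [0, 0, 0]],
  ],
  jaw=1.5,
)

```text
t: 5.17
position: [0.6321, -0.0078, 0.0951]
tool_rot: [-3.141, -0.001, 0.39]
ft_force: [-2.1, 2.1, 3.3]
width: 0.0169
```

step_arm(
  deltas=[
    [[0, 0, 0], [0, 0, 0]],
    [[0, 0, 0], [0, 0, 0]],
    [[0, 0, 0], [0, 0, 0]],
  ],
)

```text
t: 5.42
position: [0.632, -0.0078, 0.095]
tool_rot: [-3.141, -0.001, 0.39]
ft_force: [-2.4, 3.0, 5.9]
width: 0.0167
```

```bash
python3 -c "
from h import *
d=shot('wrist','w3');s=shot('side','s3');o=arm.get_obs();print(o['t'],o['position'],o['tool_rot'],o['ft_force'],o['width'])
a=d['img'][150:420,100:460];b=cv2.resize(s['img'][175:265,265:355],(400,400),interpolation=2)
c=np.zeros((400,770,3),np.uint8);c[:270,:360]=a;c[:,365:765]=b
cv2.imwrite('pics/c3.png',np.clip(c*1.4,0,255).astype(np.uint8))"
```

```text
5.5167 [ 0.63203186 -0.00784636  0.09502458] [-3.14106528e+00 -1.04277131e-03  3.90082778e-01] [-1.94608418  3.59396916  5.01433082] 0.016741641297624437
```

View pics/c3.png

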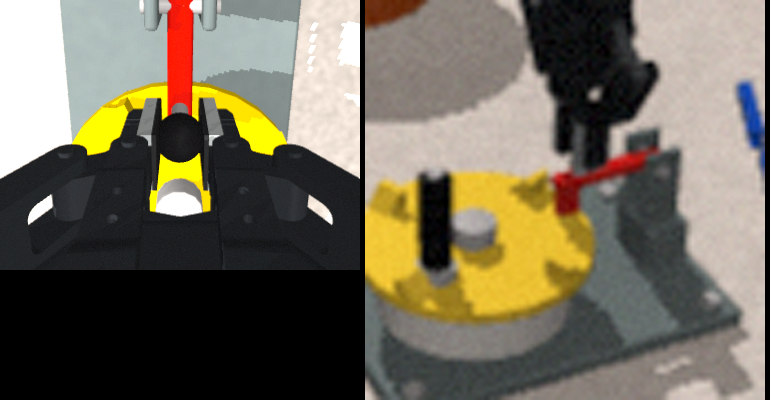

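step_arm(
  deltas=[
    [[0.16, 0, -0.24], [0, 0, 0]],
    [[0.16, 0, -0.24], [0, 0, 0]],
    [[0.19, 0, -0.23], [0, 0, 0]],
    [[0.19, 0, -0.22], [0, 0, 0]],
    [[0.2, 0, -0.21], [0, 0, 0]],
    [[0.21, 0, -0.2], [0, 0, 0]],
    [[0.22, 0, -0.19], [0, 0, 0]],
    [[0.23, 0, -0.18], [0, 0, 0]],
    [[0.24, 0, -0.17], [0, 0, 0]],
    [[0.25, 0, -0.15], [0, 0, 0]],
    [[0.25, 0, -0.14], [0, 0, 0]],
    [[0.26, 0, -0.13], [0, 0, 0]],
  ],
)

```text
t: 6.52
position: [0.6587, 0.0024, 0.1182]
tool_rot: [3.141, -0.005, 0.391]
ft_force: [0.4, 1.9, -1.6]
width: 0.0148
```

step_arm(
  deltas=[
    [[0, 0, 0], [0, 0, 0]],
    [[0, 0, 0], [0, 0, 0]],
    [[0, 0, 0], [0, 0, 0]],
  ],
)

```text
t: 6.77
position: [0.6575, 0.0016, 0.1185]
tool_rot: [3.14, -0.004, 0.39]
ft_force: [3.4, 1.8, -2.7]
width: 0.0152
```

```bash
python3 -c "
from h import *
d=shot('wrist','w4');s=shot('side','s4');o=arm.get_obs();print(o['t'],o['position'],o['tool_rot'],o['ft_force'],o['width'])
a=d['img'][150:420,100:460];b=cv2.resize(s['img'][175:265,265:355],(400,400),interpolation=2)
c=np.zeros((400,770,3),np.uint8);c[:270,:360]=a;c[:,365:765]=b
cv2.imwrite('pics/c4.png',np.clip(c*1.4,0,255).astype(np.uint8))"
```

```text
6.8667 [0.65661939 0.00141481 0.11810554] [ 3.14076355e+00 -2.53451786e-03  3.89610762e-01] [ 2.7780251   3.08888066 -1.13956202] 0.015077195597594496
```

View pics/c4.png

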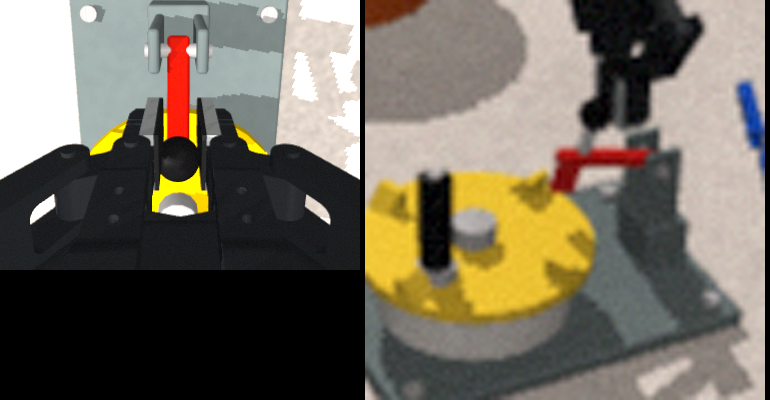

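The ball at wrist (280,308) has slipped towards -x in the pads. The pawl is lifted only partly, so I'll measure and regrasp.

```bash
python3 -c "
from h import *
R=np.array([[np.cos(.39),-np.sin(.39)],[np.sin(.39),np.cos(.39)]])
O=np.array([.567,-.035])
f=lambda p:(R.T@(p[:2]-O)).round(4).tolist()+[round(p[2],4)]
a=tri(('w4',280,308),('s4',316.4,200.5));print(a,f(a[0]))
print(f(atz('w4',280,308,a[0][2])), 'start knob via w2',f(atz('w2',278.5,287,.112)),'w1',f(atz('w1',276,152.3,.112)))
print('side only, z .112', f(atz('side0',313,205.1,.112)))
for n in('w1','w2','w4'):
  o=np.load(f'pics/{n}.npz')['T'];print(n,f(o[:3,3]))
print('tcp',f(arm.get_obs()['position']))
"
```

```text
(array([ 0.64083717, -0.00428569,  0.12400068]), [np.float64(0.00022307357067604893), np.float64(0.00022307357067606967)]) [0.08, 0.0003, np.float64(0.124)]
[0.0802, 0.0002, np.float64(0.124)] start knob via w2 [0.0704, 0.0012, np.float64(0.112)] w1 [0.07, 0.0016, np.float64(0.112)]
side only, z .112 [0.0702, 0.0009, np.float64(0.112)]
w1 [0.1023, -0.0016, np.float64(0.3935)]
w2 [0.1386, 0.0009, np.float64(0.2366)]
w4 [0.1653, 0.0005, np.float64(0.2615)]
tcp [0.0967, -0.0004, np.float64(0.1181)]
```

step_arm(
  deltas=[
    [[0, 0, 0], [0, 0, 0]],
    [[0, 0, 0], [0, 0, 0]],
    [[0, 0, 0], [0, 0, 0]],
    [[-0.4, 0, 0], [0, 0, 0]],
    [[-0.4, 0, 0], [0, 0, 0]],
    [[-0.4, 0, 0.3], [0, 0, 0]],
    [[-0.4, 0, 0.3], [0, 0, 0]],
    [[0, 0, 0.4], [0, 0, 0]],
    [[0, 0, 0.4], [0, 0, 0]],
    [[0, 0, 0], [0, 0, 0]],
  ],
  jaw=4,
)

```text
t: 7.7
position: [0.6399, -0.0047, 0.1021]
tool_rot: [-3.141, 0.002, 0.39]
ft_force: [0.3, 0.4, -0.7]
width: 0.0403
```

step_arm(
  deltas=[
    [[0, 0, 0], [0, 0, 0]],
    [[0, 0, 0], [0, 0, 0]],
    [[0, 0, 0], [0, 0, 0]],
    [[0, 0, 0], [0, 0, 0]],
    [[0, 0, 0], [0, 0, 0]],
    [[0, 0, 0], [0, 0, 0]],
  ],
  jaw=1.9,
)

```text
t: 8.2
position: [0.6407, -0.0043, 0.1032]
tool_rot: [-3.141, -0.0, 0.39]
ft_force: [-1.0, 2.3, -1.7]
width: 0.0192
```

```bash
cat > k.py <<'E'
import sys
from h import *
# black ball blob in wrist image near expected column 280 -> knob in reel frame on the hinge arc
R=np.array([[np.cos(.39),-np.sin(.39)],[np.sin(.39),np.cos(.39)]]);O=np.array([.567,-.035])
f=lambda p:(R.T@(p[:2]-O)).round(4).tolist()+[round(float(p[2]),4)]
n=sys.argv[1];d=shot('wrist',n);s=shot('side','s'+n);o=arm.get_obs()
print(o['t'],'tcp',f(o['position']),o['tool_rot'].round(3),o['ft_force'].round(1),o['width'])
for th in np.arange(0,1.25,.1):
    a=2.601-th;x,z=.120+.0583*np.cos(a),.082+.0583*np.sin(a);p=np.append(R@[x,0]+O,z)
    print(round(th,1),x.round(4),z.round(4),proj(n,p).round(0),proj('s'+n,p).round(1))
g=d['img'].max(2)<50; g=g[120:400,276:286].mean(1)>.7; idx=np.flatnonzero(g)+120
print('black rows',[ (int(r[0]),int(r[-1])) for r in np.split(idx,np.flatnonzero(np.diff(idx)>1)+1)])
E
python3 k.py w5
```

```text
8.3 tcp [0.0798, 0.0004, 0.1032] [-3.141 -0.     0.39 ] [-0.   2.2 -2. ] 0.018732709137811294
0.0 0.07 0.112 [283. 297.] [313.1 205.3]
0.1 0.0733 0.1168 [283. 296.] [314.2 203.5]
0.2 0.077 0.1213 [283. 293.] [315.5 201.7]
0.3 0.0811 0.1254 [283. 289.] [316.9 200. ]
0.4 0.0856 0.1291 [283. 283.] [318.5 198.5]
0.5 0.0905 0.1323 [283. 276.] [320.1 197. ]
0.6 0.0957 0.135 [283. 266.] [321.9 195.7]
0.7 0.1011 0.1372 [283. 254.] [323.7 194.6]
0.8 0.1067 0.1388 [283. 240.] [325.5 193.6]
0.9 0.1124 0.1398 [283. 225.] [327.4 192.8]
1.0 0.1182 0.1403 [284. 208.] [329.3 192.1]
1.1 0.1241 0.1402 [284. 191.] [331.2 191.7]
1.2 0.1299 0.1395 [284. 172.] [333.1 191.4]
black rows [(267, 316), (367, 399)]
```

step_arm(
  deltas=[
    [[0, 0, 0], [0, 0, 0]],
    [[0, 0, 0], [0, 0, 0]],
    [[0.06, 0, -0.12], [0, -1.72, 0]],
    [[0.06, 0, -0.12], [0, -1.72, 0]],
    [[0.13, 0, -0.24], [0, -3.44, 0]],
    [[0.13, 0, -0.24], [0, -3.44, 0]],
    [[0.13, 0, -0.24], [0, -3.44, 0]],
    [[0.13, 0, -0.24], [0, -3.44, 0]],
    [[0.13, 0, -0.24], [0, -3.44, 0]],
    [[0, 0, 0], [0, 0, 0]],
  ],
  jaw=1.6,
)

```text
t: 9.13
position: [0.6489, -0.001, 0.1155]
tool_rot: [-3.141, 0.369, 0.391]
ft_force: [-5.3, 1.8, 5.4]
width: 0.0176
```

```bash
python3 k.py w6; python3 -c "
from h import *
s=cv2.imread('pics/sw6.png');d=cv2.imread('pics/w6.png')
a=d[150:420,100:460];b=cv2.resize(s[175:265,265:355],(400,400),interpolation=2)
c=np.zeros((400,770,3),np.uint8);c[:270,:360]=a;c[:,365:765]=b
cv2.imwrite('pics/c6.png',np.clip(c*1.4,0,255).astype(np.uint8))"
```

```text
9.2333 tcp [0.0893, 0.0003, 0.1158] [-3.141  0.363  0.391] [-2.3  1.9  0.5] 0.017162964468395523
0.0 0.07 0.112 [282. 288.] [313.1 205.3]
0.1 0.0733 0.1168 [282. 292.] [314.2 203.5]
0.2 0.077 0.1213 [282. 294.] [315.5 201.7]
0.3 0.0811 0.1254 [282. 296.] [316.9 200. ]
0.4 0.0856 0.1291 [282. 296.] [318.5 198.5]
0.5 0.0905 0.1323 [282. 294.] [320.1 197. ]
0.6 0.0957 0.135 [283. 291.] [321.9 195.7]
0.7 0.1011 0.1372 [283. 286.] [323.7 194.6]
0.8 0.1067 0.1388 [283. 280.] [325.5 193.6]
0.9 0.1124 0.1398 [283. 271.] [327.4 192.8]
1.0 0.1182 0.1403 [283. 261.] [329.3 192.1]
1.1 0.1241 0.1402 [283. 248.] [331.2 191.7]
1.2 0.1299 0.1395 [283. 234.] [333.1 191.4]
black rows [(267, 316), (367, 399)]
```

View pics/c6.png

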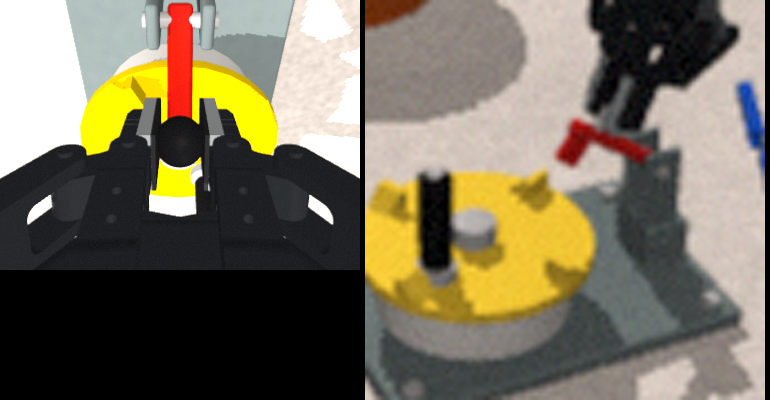

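The side view shows the pawl lifted to about 0.62 rad, and the ball stayed put in the pads. Now release, retreat and go upright.

step_arm(
  deltas=[
    [[0, 0, 0], [0, 0, 0]],
    [[0, 0, 0], [0, 0, 0]],
    [[0, 0, 0], [0, 0, 0]],
    [[0, 0, -1], [0, 0, 0]],
    [[0, 0, -1.5], [0, 0, 0]],
    [[0, 0, -2], [0, 0, 0]],
    [[0, 0, -2], [0, 0, 0]],
    [[0, 0, 0], [0, 5.2, 0]],
    [[0, 0, 0], [0, 5.2, 0]],
    [[0, 0, 0], [0, 5.2, 0]],
    [[0, 0, 0], [0, 5.2, 0]],
  ],
  jaw=4.5,
)

```text
t: 10.15
position: [0.6722, 0.0074, 0.178]
tool_rot: [3.14, -0.01, 0.39]
ft_force: [1.5, 0.2, 0.4]
width: 0.0449
```

step_arm(
  deltas=[
    [[-2.4, 0, 0], [0, 0, 0]],
    [[-2.4, 0, 0], [0, 0, 0]],
    [[-2.4, 0, 0], [0, 0, 0]],
    [[-2.4, 0, 0], [0, 0, 0]],
    [[-2.4, 0, 0], [0, 0, 0]],
    [[0, 0, 0], [0, 0, -6.2]],
    [[0, 0, 0], [0, 0, -6.2]],
    [[0, 0, 0], [0, 0, -6.2]],
    [[0, 0, 0], [0, 0, -6.2]],
    [[0, 0, 0], [0, 0, -6.2]],
    [[0, 0, 0], [0, 0, 0]],
  ],
)

```text
t: 11.07
position: [0.5599, -0.0383, 0.1774]
tool_rot: [3.139, -0.003, 0.932]
ft_force: [1.0, 0.0, -0.2]
width: 0.0452
```

```bash
cat > c.py <<'E'
from h import *
import sys
R=np.array([[np.cos(.39),-np.sin(.39)],[np.sin(.39),np.cos(.39)]]);O=np.array([.567,-.035])
f=lambda p:(R.T@(p[:2]-O)).round(4).tolist()+[round(float(p[2]),4)]
n=sys.argv[1];d=shot('wrist',n);shot('side','s'+n);o=arm.get_obs();print(o['t'],o['position'],f(o['position']),o['tool_rot'])
y=o['tool_rot'][2];ph=np.radians(float(sys.argv[2]));c=R@(np.array([np.cos(ph),np.sin(ph)])*.042)+O
e=c-o['position'][:2];print('tool dx,dy to crank cm',100*(np.cos(y)*e[0]+np.sin(y)*e[1]),100*(np.sin(y)*e[0]-np.cos(y)*e[1]),'yaw wanted',ph-np.pi+.39)
for z in(.066,.128):print('expect px',proj(n,[*c,z]))
E
python3 c.py w7 211; python3 -c "
from h import *
s=cv2.imread('pics/sw7.png');d=cv2.imread('pics/w7.png')
a=d[:,100:500];b=cv2.resize(s[175:265,265:355],(390,390),interpolation=2)
c=np.zeros((420,794,3),np.uint8);c[:,:400]=a;c[:390,404:794]=b
cv2.imwrite('pics/c7.png',np.clip(c*1.4,0,255).astype(np.uint8))"
```

```text
11.1667 [ 0.55992671 -0.03817336  0.17720682] [-0.0077, -0.0002, 0.1772] [ 3.13909212e+00 -2.66406734e-03  9.27686920e-01]
tool dx,dy to crank cm -3.5218574234992763 0.38986077653997175 yaw wanted 0.9310520681182423
expect px [284.46209088 247.26326843]
expect px [286.15769368 285.13150083]
```

View pics/c7.png

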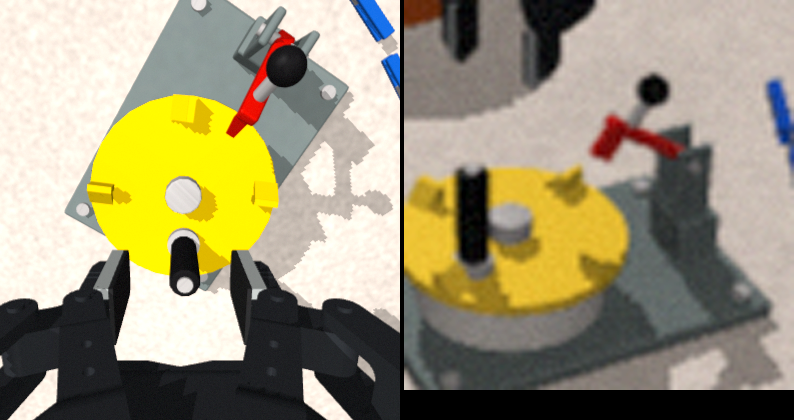

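The crank top is at (285,285), as predicted. The pawl stays up. I'll go over the crank, descend and pinch.

step_arm(
  deltas=[
    [[-1.2, 0.12, 0], [0, 0, 0]],
    [[-1.2, 0.12, 0], [0, 0, 0]],
    [[-1.1, 0.12, 0], [0, 0, 0]],
    [[0, 0, 1.2], [0, 0, 0]],
    [[0, 0, 1.4], [0, 0, 0]],
    [[0, 0, 1.4], [0, 0, 0]],
    [[0, 0, 1.4], [0, 0, 0]],
    [[0, 0, 1.4], [0, 0, 0]],
    [[0, 0, 1.2], [0, 0, 0]],
    [[0, 0, 0.8], [0, 0, 0]],
    [[0, 0, 0], [0, 0, 0]],
  ],
  jaw=4.5,
)

```text
t: 12.08
position: [0.5402, -0.0687, 0.087]
tool_rot: [-3.14, -0.0, 0.929]
ft_force: [0.1, 0.1, -0.5]
width: 0.0452
```

step_arm(
  deltas=[
    [[0, 0, 0], [0, 0, 0]],
    [[0, 0, 0], [0, 0, 0]],
    [[0, 0, 0], [0, 0, 0]],
    [[0, 0, 0], [0, 0, 0]],
    [[0, 0, 0], [0, 0, 0]],
    [[0, 0, 0], [0, 0, 0]],
  ],
  jaw=1.6,
)

```text
t: 12.58
position: [0.5426, -0.0683, 0.0896]
tool_rot: [3.139, -0.003, 0.931]
ft_force: [-2.6, -1.2, 5.8]
width: 0.0186
```

```bash
python3 c.py w8 211 ; python3 -c "
from h import *
o=arm.get_obs();print(o['ft_force'],o['width'])"
```

```text
12.6833 [ 0.54261877 -0.0682443   0.08961586] [-0.0352, -0.0215, 0.0896] [ 3.13865014e+00 -2.53925321e-03  9.30738322e-01]
tool dx,dy to crank cm -0.07745425530578931 -0.028647192054653575 yaw wanted 0.9310520681182423
expect px [279.98866706 249.68097226]
expect px [280.75429988 318.61399683]
[-2.16036725 -2.02961005  5.02272304] 0.01875996961733888
```

step_arm(
  deltas=[
    [[0, -0.085, 0], [0, 0, 1.16]],
    [[0, -0.17, 0], [0, 0, 2.32]],
    [[0, -0.17, 0], [0, 0, 2.32]],
    [[0, -0.17, 0], [0, 0, 2.32]],
    [[0, -0.17, 0], [0, 0, 2.32]],
    [[0, -0.17, 0], [0, 0, 2.32]],
    [[0, -0.17, 0], [0, 0, 2.32]],
    [[0, -0.17, 0], [0, 0, 2.32]],
    [[0, -0.17, 0], [0, 0, 2.32]],
    [[0, -0.17, 0], [0, 0, 2.32]],
    [[0, -0.17, 0], [0, 0, 2.32]],
  ],
)

```text
t: 13.6
position: [0.5311, -0.0561, 0.0896]
tool_rot: [3.138, -0.003, 0.503]
ft_force: [-0.9, -3.8, 6.1]
width: 0.0186
```

```bash
cat > g.py <<'E'
from h import *
R=np.array([[np.cos(.39),-np.sin(.39)],[np.sin(.39),np.cos(.39)]]);O=np.array([.567,-.035])
o=arm.get_obs();p=R.T@(o['position'][:2]-O);y=o['tool_rot'][2];F=o['ft_force']
print(o['t'],'r',np.hypot(*p).round(4),'phi',np.degrees(np.arctan2(p[1],p[0]))%360,'p',p.round(4),'z',o['position'][2].round(4),'yaw-phi err deg',np.degrees(y-.39)%360)
print('tool Fx,Fy',np.cos(y)*F[0]+np.sin(y)*F[1],np.sin(y)*F[0]-np.cos(y)*F[1],F[2],o['width'])
E
python3 g.py
```

```text
13.6 r 0.0416 phi 188.09916858177832 p [-0.0412 -0.0059] z 0.0896 yaw-phi err deg 6.457534581891302
tool Fx,Fy -2.5971421524843104 2.9378602298637766 6.067731406118116 0.01864301118183327
```

step_arm(
  deltas=[
    [[0, -0.17, 0], [0, 0, 2.32]],
    [[0, -0.17, 0], [0, 0, 2.32]],
    [[0, -0.17, 0], [0, 0, 2.32]],
    [[0, -0.17, 0], [0, 0, 2.32]],
  ],
)

```text
t: 13.93
position: [0.5279, -0.0499, 0.0896]
tool_rot: [3.139, -0.003, 0.341]
ft_force: [-1.4, -3.3, 7.1]
width: 0.0187
```

step_arm(
  deltas=[
    [[0, -0.13, 0], [0, 0, 1.77]],
    [[0, -0.13, 0], [0, 0, 1.77]],
    [[0, -0.13, 0], [0, 0, 1.77]],
  ],
)

```text
t: 14.18
position: [0.5266, -0.0461, 0.0896]
tool_rot: [3.139, -0.003, 0.249]
ft_force: [-2.3, -3.8, 5.9]
width: 0.0187
```

step_arm(
  deltas=[
    [[0, -0.13, 0], [0, 0, 1.77]],
    [[0, -0.13, 0], [0, 0, 1.77]],
    [[0, -0.13, 0], [0, 0, 1.77]],
  ],
)

```text
t: 14.43
position: [0.5256, -0.0422, 0.0896]
tool_rot: [3.14, -0.003, 0.156]
ft_force: [-2.0, -2.9, 7.7]
width: 0.0187
```

step_arm(
  deltas=[
    [[0, -0.13, 0], [0, 0, 1.77]],
    [[0, -0.13, 0], [0, 0, 1.77]],
    [[0, -0.13, 0], [0, 0, 1.77]],
  ],
)

```text
t: 14.68
position: [0.5251, -0.0382, 0.0896]
tool_rot: [3.14, -0.004, 0.063]
ft_force: [-2.2, -2.6, 7.6]
width: 0.0185
```

step_arm(
  deltas=[
    [[0, -0.13, 0], [0, 0, 1.77]],
    [[0, -0.13, 0], [0, 0, 1.77]],
    [[0, -0.13, 0], [0, 0, 1.77]],
  ],
)

```text
t: 14.93
position: [0.5249, -0.0342, 0.0896]
tool_rot: [3.141, -0.004, -0.029]
ft_force: [-2.8, -2.5, 6.5]
width: 0.0187
```

step_arm(
  deltas=[
    [[0, -0.13, 0], [0, 0, 1.77]],
    [[0, -0.13, 0], [0, 0, 1.77]],
    [[0, -0.13, 0], [0, 0, 1.77]],
  ],
)

```text
t: 15.18
position: [0.5257, -0.0443, 0.0897]
tool_rot: [-3.123, -0.007, -0.095]
ft_force: [5.8, 4.5, -1.2]
width: 0.0188
```

The TCP jumped back 10 mm. I'll look before moving again.

```bash
python3 g.py; python3 -c "
from h import *
o=arm.get_obs();print(o['joint_positions'].round(3),o['qd'].round(3),o['position'])
d=shot('wrist','w9')['img'];s=shot('side','s9')['img'];o=arm.get_obs();print(o['position'],o['ft_force'],o['tool_rot'],o['qd'].round(3))
a=d[:,100:500];b=cv2.resize(s[175:265,250:340],(390,390),interpolation=2)
c=np.zeros((420,794,3),np.uint8);c[:,:400]=a;c[:390,404:794]=b
cv2.imwrite('pics/c9.png',np.clip(c*1.4,0,255).astype(np.uint8))"; python3 g.py
```

```text
15.1833 r 0.0424 phi 170.34883947657508 p [-0.0418  0.0071] z 0.0897 yaw-phi err deg 332.22373291274715
tool Fx,Fy 5.3077939244626124 -5.062466781913563 -1.1610196751665374 0.018824894590179334
[-0.095  0.361 -0.386  0.817  0.019  3.141] [-0.229  0.009  0.015 -0.041  0.098 -0.003] [ 0.52565645 -0.04431277  0.08968841]
[ 0.5262685  -0.0462423   0.08965327] [3.40575212 1.94304008 1.33573567] [-3.12568369 -0.00772885 -0.09652233] [ 0.011  0.     0.001  0.005 -0.015 -0.001]
15.2833 r 0.0423 phi 173.08468292981905 p [-0.0419  0.0051] z 0.0897 yaw-phi err deg 332.1243239957858
tool Fx,Fy 3.202643817473596 -2.2622168024707587 1.3357356743450322 0.0183735251569728
```

View pics/c9.png

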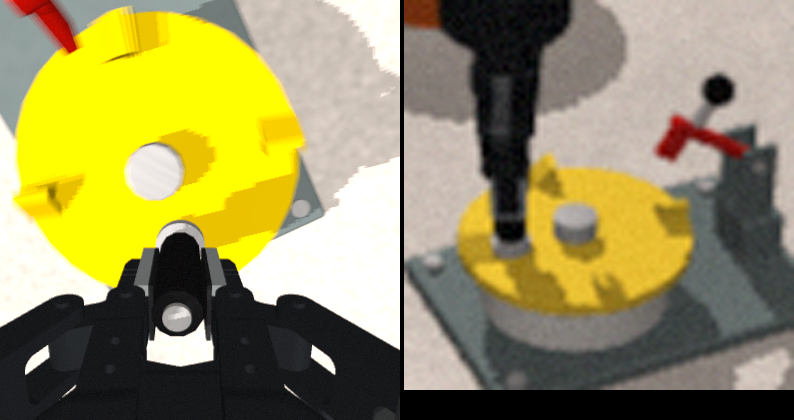

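J6 hit its limit (3.14). My assumed sign for it was wrong. The wheel slipped back only slightly and the sleeve is still held. I'll turn the tool back about the free sleeve, then translate with yaw held fixed.

step_arm(
  deltas=[
    [[0, 0, 0], [0, 0, -3]],
    [[0, 0, 0], [0, 0, -5]],
    [[0, 0, 0], [0, 0, -5]],
    [[0, 0, 0], [0, 0, -5]],
    [[0, 0, 0], [0, 0, 0]],
    [[0, 0, 0], [0, 0, 0]],
  ],
)

```text
t: 15.78
position: [0.5263, -0.046, 0.0897]
tool_rot: [-3.13, -0.012, 0.216]
ft_force: [4.9, 0.2, 1.3]
width: 0.0187
```

```bash
python3 g.py; python3 -c "
from h import *
o=arm.get_obs();print(o['joint_positions'].round(3),o['tool_rot'],o['position'],o['ft_force'])"
```

```text
15.7833 r 0.0422 phi 172.8026034961606 p [-0.0418  0.0053] z 0.0897 yaw-phi err deg 350.0525063630089
tool Fx,Fy 4.842120022999177 0.8217179633059979 1.2964666884093528 0.01873941951419815
[-0.096  0.362 -0.385  0.816  0.015  2.829] [-3.12965981 -0.01181309  0.21638348] [ 0.52630306 -0.04601743  0.08965347] [4.90562513 0.23704188 1.29646669]
```

```bash
python3 -c "
import numpy as np
ps=np.radians([182.8,174.9,167]+[167-5.46*i for i in range(1,17)])
x=4.2*np.cos(ps);y=-4.2*np.sin(ps)
for i in range(len(ps)-1):print(np.degrees(ps[i+1]).round(1),((x[i+1]-x[i])/(4 if i<2 else 3)).round(3),((y[i+1]-y[i])/(4 if i<2 else 3)).round(3))"
```

```text
174.9 0.003 -0.145
167.0 0.023 -0.143
161.5 0.036 -0.128
156.1 0.048 -0.124
150.6 0.06 -0.119
145.2 0.071 -0.113
139.7 0.081 -0.106
134.2 0.091 -0.097
128.8 0.1 -0.088
123.3 0.108 -0.078
117.9 0.115 -0.068
112.4 0.121 -0.057
106.9 0.126 -0.045
101.5 0.129 -0.033
96.0 0.132 -0.02
90.6 0.133 -0.008
85.1 0.133 0.005
79.6 0.132 0.018
```

step_arm(
  deltas=[
    [[0.003, -0.145, 0], [0, 0, 0]],
    [[0.003, -0.145, 0], [0, 0, 0]],
    [[0.003, -0.145, 0], [0, 0, 0]],
    [[0.003, -0.145, 0], [0, 0, 0]],
    [[0.023, -0.143, 0], [0, 0, 0]],
    [[0.023, -0.143, 0], [0, 0, 0]],
    [[0.023, -0.143, 0], [0, 0, 0]],
    [[0.023, -0.143, 0], [0, 0, 0]],
  ],
)

```text
t: 16.45
position: [0.5246, -0.0356, 0.0897]
tool_rot: [-3.132, -0.011, 0.215]
ft_force: [6.1, -2.3, 2.0]
width: 0.0187
```

```bash
python3 g.py
```

```text
16.45 r 0.0424 phi 158.45727401645345 p [-0.0394  0.0156] z 0.0897 yaw-phi err deg 349.9983274990347
tool Fx,Fy 5.5049880779523 3.595881500490213 2.0349088387447125 0.018738023172641595
```

step_arm(
  deltas=[
    [[0.05, -0.128, 0], [0, 0, 0]],
    [[0.05, -0.128, 0], [0, 0, 0]],
    [[0.05, -0.128, 0], [0, 0, 0]],
  ],
)

```text
t: 16.7
position: [0.5247, -0.0317, 0.0897]
tool_rot: [-3.132, -0.01, 0.215]
ft_force: [3.7, -2.3, 2.1]
width: 0.0189
```

step_arm(
  deltas=[
    [[0.06, -0.124, 0], [0, 0, 0]],
    [[0.06, -0.124, 0], [0, 0, 0]],
    [[0.06, -0.124, 0], [0, 0, 0]],
  ],
)

```text
t: 16.95
position: [0.5252, -0.0276, 0.0896]
tool_rot: [-3.132, -0.009, 0.216]
ft_force: [3.6, -3.0, 3.1]
width: 0.0186
```

```bash
cat >> g.py <<'E'
ph=np.arctan2(p[1],p[0])+.39;t=np.array([np.sin(ph),-np.cos(ph)]);n=np.array([np.cos(ph),np.sin(ph)])
print('RESIST',-F[:2]@t,'radial(out +)',F[:2]@n)
E
python3 g.py
```

```text
16.95 r 0.0425 phi 147.57230448524317 p [-0.0358  0.0228] z 0.0896 yaw-phi err deg 350.01934324897957
tool Fx,Fy 2.9004388525170115 3.7482905089810377 3.089498146908428 0.018632041246151306
RESIST 2.3568208092637395 radial(out +) -4.111888003086773
```

step_arm(
  deltas=[
    [[0.065, -0.117, 0], [0, 0, 0]],
    [[0.065, -0.117, 0], [0, 0, 0]],
    [[0.065, -0.117, 0], [0, 0, 0]],
  ],
)

```text
t: 17.2
position: [0.526, -0.0237, 0.0896]
tool_rot: [-3.131, -0.008, 0.216]
ft_force: [3.8, -3.8, 2.7]
width: 0.0188
```

step_arm(
  deltas=[
    [[0.077, -0.11, 0], [0, 0, 0]],
    [[0.077, -0.11, 0], [0, 0, 0]],
    [[0.077, -0.11, 0], [0, 0, 0]],
  ],
)

```text
t: 17.45
position: [0.5272, -0.0199, 0.0896]
tool_rot: [-3.131, -0.008, 0.216]
ft_force: [3.0, -4.6, 4.0]
width: 0.0191
```

step_arm(
  deltas=[
    [[0.088, -0.101, 0], [0, 0, 0]],
    [[0.088, -0.101, 0], [0, 0, 0]],
    [[0.088, -0.101, 0], [0, 0, 0]],
  ],
)

```text
t: 17.7
position: [0.5288, -0.0161, 0.0896]
tool_rot: [-3.131, -0.007, 0.217]
ft_force: [2.9, -4.3, 4.5]
width: 0.019
```

```bash
python3 g.py
```

```text
17.7 r 0.0426 phi 131.3799042470931 p [-0.0282  0.032 ] z 0.0896 yaw-phi err deg 350.0819901985421
tool Fx,Fy 1.9226017882711437 4.8745141265745255 4.519907324021761 0.018975787622202745
RESIST 2.6019608090299022 radial(out +) -4.548305789490244
```

step_arm(
  deltas=[
    [[0.098, -0.091, 0], [0, 0, 0]],
    [[0.098, -0.091, 0], [0, 0, 0]],
    [[0.098, -0.091, 0], [0, 0, 0]],
  ],
)

```text
t: 17.95
position: [0.5308, -0.0125, 0.0896]
tool_rot: [-3.13, -0.007, 0.218]
ft_force: [3.3, -3.2, 5.9]
width: 0.0188
```

step_arm(
  deltas=[
    [[0.103, -0.085, 0], [0, 0, 0]],
    [[0.103, -0.085, 0], [0, 0, 0]],
    [[0.103, -0.085, 0], [0, 0, 0]],
  ],
)

```text
t: 18.2
position: [0.5329, -0.0093, 0.0896]
tool_rot: [-3.129, -0.006, 0.218]
ft_force: [1.1, -3.2, 5.5]
width: 0.0185
```

```bash
python3 g.py
```

```text
18.2 r 0.0427 phi 120.65923955468985 p [-0.0218  0.0368] z 0.0896 yaw-phi err deg 350.1234770673165
tool Fx,Fy 0.35083337551287075 3.3747271254502516 5.501067776439401 0.018548999126152568
RESIST 1.9266777249787912 radial(out +) -2.7928086530756135
```

step_arm(
  deltas=[
    [[0.107, -0.08, 0], [0, 0, 0]],
    [[0.107, -0.08, 0], [0, 0, 0]],
    [[0.107, -0.08, 0], [0, 0, 0]],
  ],
)

```text
t: 18.45
position: [0.5349, -0.0068, 0.0896]
tool_rot: [-3.13, -0.005, 0.217]
ft_force: [0.6, -6.3, 7.3]
width: 0.0185
```

step_arm(
  deltas=[
    [[0, 0, 0], [0, 0, 0]],
  ],
)

```text
t: 18.53
position: [0.535, -0.0067, 0.0896]
tool_rot: [-3.13, -0.005, 0.217]
ft_force: [0.8, -6.0, 6.6]
width: 0.0188
```

```bash
python3 g.py
```

```text
18.5333 r 0.0428 phi 116.18428940650436 p [-0.0189  0.0384] z 0.0896 yaw-phi err deg 350.1162529991006
tool Fx,Fy -0.47442585470471 6.077354758403192 6.630825364424658 0.01878153316519701
RESIST 3.961502514437788 radial(out +) -4.633121904202533
```

step_arm(
  deltas=[
    [[0.055, -0.03, 0], [0, 0, 0]],
    [[0.055, -0.03, 0], [0, 0, 0]],
    [[0, 0, 0], [0, 0, 0]],
  ],
)

```text
t: 18.78
position: [0.5352, -0.0063, 0.0896]
tool_rot: [-3.131, -0.004, 0.217]
ft_force: [-0.6, -8.7, 8.1]
width: 0.0186
```

```bash
python3 g.py
```

```text
18.7833 r 0.0428 phi 115.58774689543452 p [-0.0185  0.0386] z 0.0896 yaw-phi err deg 350.0970670373624
tool Fx,Fy -2.5107790230967364 8.39819609998861 8.132230499681903 0.01863873218381681
RESIST 6.920046371714068 radial(out +) -5.380210706841645
```

step_arm(
  deltas=[
    [[0.055, -0.03, 0], [0, 0, 0]],
    [[0.055, -0.03, 0], [0, 0, 0]],
    [[0, 0, 0], [0, 0, 0]],
  ],
)

```text
t: 19.03
position: [0.5357, -0.0059, 0.0896]
tool_rot: [-3.132, -0.003, 0.217]
ft_force: [-1.4, -7.4, 8.6]
width: 0.0187
```

```bash
python3 g.py
```

```text
19.0333 r 0.0428 phi 114.77418764990607 p [-0.0179  0.0388] z 0.0896 yaw-phi err deg 350.0818373764966
tool Fx,Fy -2.964796820623193 6.877464258363121 8.64516407120133 0.018742183992794363
RESIST 6.352159983010235 radial(out +) -3.967316267060516
```

step_arm(
  deltas=[
    [[0.055, -0.03, 0], [0, 0, 0]],
    [[0.055, -0.03, 0], [0, 0, 0]],
    [[0, 0, 0], [0, 0, 0]],
  ],
)

```text
t: 19.28
position: [0.5361, -0.0054, 0.0896]
tool_rot: [-3.132, -0.002, 0.217]
ft_force: [-3.0, -9.1, 9.6]
width: 0.0184
```

```bash
python3 g.py
```

```text
19.2833 r 0.0428 phi 113.91215772737988 p [-0.0173  0.0391] z 0.0896 yaw-phi err deg 350.07236607042495
tool Fx,Fy -4.8505038024324065 8.299645063968635 9.599549708487364 0.01843130124597952
RESIST 8.65066328374996 radial(out +) -4.19255531584862
```

Add a little more, then hold for 0.7 s.

step_arm(
  deltas=[
    [[0.05, -0.03, 0], [0, 0, 0]],
    [[0.05, -0.03, 0], [0, 0, 0]],
    [[0, 0, 0], [0, 0, 0]],
    [[0, 0, 0], [0, 0, 0]],
  ],
)

```text
t: 19.62
position: [0.5364, -0.005, 0.0896]
tool_rot: [-3.133, -0.001, 0.217]
ft_force: [-4.0, -9.0, 10.5]
width: 0.0183
```

```bash
python3 g.py
```

```text
19.6167 r 0.0428 phi 113.18368512218959 p [-0.0169  0.0394] z 0.0896 yaw-phi err deg 350.06023628531506
tool Fx,Fy -5.8505090965884365 7.930004582667618 10.458635264994593 0.01829541979693864
RESIST 9.233082435494065 radial(out +) -3.4443603339030098
```

step_arm(
  deltas=[
    [[0, 0, 0], [0, 0, 0]],
    [[0, 0, 0], [0, 0, 0]],
    [[0, 0, 0], [0, 0, 0]],
  ],
)

```text
t: 19.87
position: [0.5364, -0.005, 0.0895]
tool_rot: [-3.133, -0.001, 0.216]
ft_force: [-3.8, -8.7, 10.6]
width: 0.019
```

```bash
python3 g.py
```

```text
19.8667 r 0.0428 phi 113.1788215323182 p [-0.0169  0.0394] z 0.0895 yaw-phi err deg 350.0559682868206
tool Fx,Fy -5.555782956177014 7.703809773970646 10.616956747779474 0.018969098255176953
RESIST 8.862612245096573 radial(out +) -3.4160669611026218
```

step_arm(
  deltas=[
    [[0.05, -0.03, 0], [0, 0, 0]],
    [[0.03, -0.02, 0], [0, 0, 0]],
    [[0, 0, 0], [0, 0, 0]],
    [[0, 0, 0], [0, 0, 0]],
    [[0, 0, 0], [0, 0, 0]],
    [[0, 0, 0], [0, 0, 0]],
    [[0, 0, 0], [0, 0, 0]],
    [[0, 0, 0], [0, 0, 0]],
    [[0, 0, 0], [0, 0, 0]],
    [[0, 0, 0], [0, 0, 0]],
  ],
)

```text
t: 20.7
position: [0.5367, -0.0047, 0.0895]
tool_rot: [-3.133, -0.0, 0.216]
ft_force: [-4.4, -11.9, 10.8]
width: 0.0184
```

```bash
python3 g.py
```

```text
20.7 r 0.0429 phi 112.61824387164387 p [-0.0165  0.0396] z 0.0895 yaw-phi err deg 350.045405780986
tool Fx,Fy -6.887196557237429 10.677084488336765 10.82565435910134 0.018420204419166197
RESIST 11.552130033860335 radial(out +) -5.2897921764363005
```

About 9 N was held on the stop. Now ease off by retracing the path, and turn a little forward so the tooth space sits under the pawl.

step_arm(
  deltas=[
    [[-0.064, 0.036, 0], [0, 0, 0]],
    [[-0.064, 0.036, 0], [0, 0, 0]],
    [[-0.064, 0.036, 0], [0, 0, 0]],
    [[-0.064, 0.036, 0], [0, 0, 0]],
    [[-0.064, 0.036, 0], [0, 0, 0]],
    [[-0.064, 0.036, 0], [0, 0, 0]],
    [[-0.064, 0.036, 0], [0, 0, 0]],
    [[-0.064, 0.036, 0], [0, 0, 0]],
    [[-0.1, 0.08, 0], [0, 0, 0]],
    [[-0.1, 0.08, 0], [0, 0, 0]],
    [[-0.1, 0.08, 0], [0, 0, 0]],
    [[0, 0, 0], [0, 0, 0]],
  ],
)

```text
t: 21.7
position: [0.5337, -0.0082, 0.0896]
tool_rot: [-3.127, -0.008, 0.219]
ft_force: [3.6, -0.3, 4.9]
width: 0.0185
```

```bash
python3 g.py; python3 -c "
from h import *
d=shot('top','t10')['img'];a=cv2.resize(d[145:255,235:330],None,fx=4,fy=4,interpolation=2)
e=shot('side','s10')['img'];b=cv2.resize(e[195:270,248:352],None,fx=4,fy=4,interpolation=2)
c=np.zeros((440,800,3),np.uint8);c[:,:380]=a;c[:300,384:800]=b
cv2.imwrite('pics/c10.png',np.clip(c*1.8,0,255).astype(np.uint8))"
```

```text
21.7 r 0.0427 phi 118.81307577792442 p [-0.0206  0.0374] z 0.0896 yaw-phi err deg 350.1772567565087
tool Fx,Fy 3.45480094593048 1.0321669017451542 4.874235314204547 0.018479474221511444
RESIST -2.05419764719872 radial(out +) -2.963324166422495
```

View pics/c10.png

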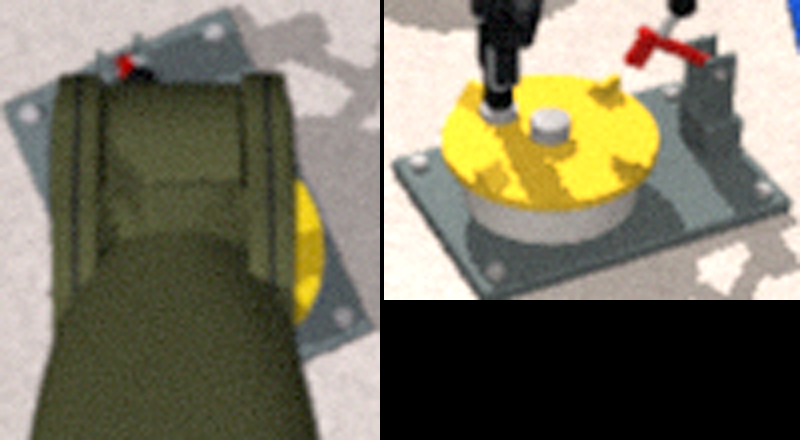

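Teeth at (606,90) and (630,165) are almost exactly where they were relative to the pawl at the start. I'll turn a few degrees further forward, release and rise.

step_arm(
  deltas=[
    [[-0.09, 0.085, 0], [0, 0, 0]],
    [[-0.09, 0.085, 0], [0, 0, 0]],
    [[-0.09, 0.085, 0], [0, 0, 0]],
    [[0, 0, 0], [0, 0, 0]],
    [[0.02, -0.02, 0], [0, 0, 0]],
  ],
)

```text
t: 22.22
position: [0.5316, -0.0112, 0.0896]
tool_rot: [-3.128, -0.008, 0.219]
ft_force: [2.6, -1.1, 5.5]
width: 0.0183
```

```bash
python3 g.py
```

```text
22.2167 r 0.0427 phi 123.78048945511357 p [-0.0237  0.0355] z 0.0896 yaw-phi err deg 350.1809406407311
tool Fx,Fy 2.335783909785764 1.6524657556910645 5.50887430460084 0.018334596493911493
RESIST -0.551958409293547 radial(out +) -2.8074670899862473
```

step_arm(
  deltas=[
    [[0, 0, 0], [0, 0, 0]],
    [[0, 0, 0], [0, 0, 0]],
    [[0, 0, 0], [0, 0, 0]],
    [[0, 0, 0], [0, 0, 0]],
    [[0, 0, -1], [0, 0, 0]],
    [[0, 0, -1.5], [0, 0, 0]],
    [[0, 0, -1.5], [0, 0, 0]],
    [[0, 0, -1.5], [0, 0, 0]],
    [[0, 0, -1.5], [0, 0, 0]],
    [[0, 0, -1.5], [0, 0, 0]],
    [[0, 0, -0.5], [0, 0, 0]],
    [[0, 0, 0], [0, 0, 0]],
  ],
  jaw=4.5,
)

```text
t: 23.22
position: [0.5317, -0.0128, 0.181]
tool_rot: [-3.128, -0.01, 0.218]
ft_force: [0.2, -0.3, 0.4]
width: 0.0448
```

```bash
python3 g.py;python3 c.py w11 124; python3 -c "
from h import *
print(arm.get_obs()['joint_positions'].round(3))"
```

```text
23.2167 r 0.0417 phi 125.47695541071501 p [-0.0242  0.034 ] z 0.181 yaw-phi err deg 350.17190999573046
tool Fx,Fy 0.17104873143739308 0.33181273833006664 0.3758459967456307 0.044815933758900396
RESIST 0.11556880669327763 radial(out +) -0.35496649526952617
23.3167 [ 0.5304049  -0.01273785  0.17895897] [-0.0254, 0.0345, 0.179] [-3.12753673 -0.006256    0.21854089]
tool dx,dy to crank cm 0.18154717393818928 -0.06351498461594444 yaw wanted -0.5873843811168246
expect px [281.55469843 203.1735525 ]
expect px [280.74634207 228.69213412]
[-0.033  0.295 -0.229  1.044  0.015  2.89 ]
```

step_arm(
  deltas=[
    [[0, 0, -0.3], [-0.4, 0, -4.9]],
    [[0, 0, -0.3], [-0.4, 0, -4.9]],
    [[2.4, 0.57, 0], [0, 0, 0]],
    [[2.4, 0.57, 0], [0, 0, 0]],
    [[2.4, 0.57, 0], [0, 0, 0]],
    [[2.4, 0.57, 0], [0, 0, 0]],
    [[2.4, 0.57, 0], [0, 0, 0]],
    [[2.4, 0.6, 0], [0, 0, 0]],
    [[0, 0, 0], [0, 0, 0]],
  ],
)

```text
t: 24.07
position: [0.6806, 0.0107, 0.1836]
tool_rot: [3.14, -0.008, 0.39]
ft_force: [1.4, 0.3, 0.7]
width: 0.0452
```

step_arm(
  deltas=[
    [[0, 0, 0], [0, -5.73, 0]],
    [[0, 0, 0], [0, -5.73, 0]],
    [[0, 0, 0], [0, -5.73, 0]],
    [[0, 0, 0], [0, -5.73, 0]],
    [[0, 0, 0], [0, -5.73, 0]],
    [[0, 0, 0], [0, 0, 0]],
  ],
)

```text
t: 24.57
position: [0.6796, 0.0114, 0.1756]
tool_rot: [-3.138, 0.473, 0.392]
ft_force: [2.4, 0.3, -3.5]
width: 0.0449
```

```bash
python3 k.py w12; python3 -c "
from h import *
p=cv2.imread('pics/w12.png');g=(p.max(2)<50).astype(np.uint8);n,l,s,c=cv2.connectedComponentsWithStats(g)
print([(s[i].tolist(),c[i].round(1).tolist()) for i in range(1,n) if s[i][4]>150])"
```

```text
24.6667 tcp [0.1207, -0.0006, 0.1815] [-3.141  0.463  0.39 ] [ 0.4 -0.8 -0.4] 0.04504790216477738
0.0 0.07 0.112 [281. 239.] [313.1 205.3]
0.1 0.0733 0.1168 [281. 241.] [314.2 203.5]
0.2 0.077 0.1213 [281. 243.] [315.5 201.7]
0.3 0.0811 0.1254 [281. 243.] [316.9 200. ]
0.4 0.0856 0.1291 [281. 243.] [318.5 198.5]
0.5 0.0905 0.1323 [281. 241.] [320.1 197. ]
0.6 0.0957 0.135 [281. 239.] [321.9 195.7]
0.7 0.1011 0.1372 [281. 236.] [323.7 194.6]
0.8 0.1067 0.1388 [282. 231.] [325.5 193.6]
0.9 0.1124 0.1398 [282. 225.] [327.4 192.8]
1.0 0.1182 0.1403 [282. 218.] [329.3 192.1]
1.1 0.1241 0.1402 [282. 210.] [331.2 191.7]
1.2 0.1299 0.1395 [282. 201.] [333.1 191.4]
black rows [(223, 253), (367, 399)]
[([264, 222, 32, 33, 824], [279.6, 238.2]), ([0, 251, 560, 169, 50796], [279.6, 363.7]), ([228, 264, 26, 66, 1242], [241.1, 296.2])]
```

step_arm(
  deltas=[
    [[-0.05, 0, 1.2], [0, 0, 0]],
    [[-0.05, 0, 1.2], [0, 0, 0]],
    [[0, 0, 1.2], [0, 0, 0]],
    [[0, 0, 1.0], [0, 0, 0]],
    [[0, 0, 1.0], [0, 0, 0]],
    [[0, 0, 0.8], [0, 0, 0]],
    [[0, 0, 0.7], [0, 0, 0]],
    [[0, 0, 0], [0, 0, 0]],
  ],
)

```text
t: 25.33
position: [0.646, -0.0032, 0.1263]
tool_rot: [3.14, 0.457, 0.387]
ft_force: [0.2, 0.2, 0.1]
width: 0.0448
```

```bash
python3 k.py w13 | sed -n '1p;7,9p;15p'
```

```text
25.4333 tcp [0.0865, -0.0008, 0.1266] [3.139 0.456 0.388] [0.  0.  0.1] 0.04527967138752045
0.5 0.0905 0.1323 [280. 270.] [320.1 197. ]
0.6 0.0957 0.135 [280. 268.] [321.9 195.7]
0.7 0.1011 0.1372 [280. 264.] [323.7 194.6]
black rows [(245, 290), (367, 399)]
```

step_arm(
  deltas=[
    [[0.25, -0.05, 0.3], [0, 0, 0]],
    [[0.25, -0.05, 0.35], [0, 0, 0]],
    [[0, 0, 0], [0, 0, 0]],
    [[0, 0, 0], [0, 0, 0]],
  ],
)

```text
t: 25.77
position: [0.6496, -0.0007, 0.1151]
tool_rot: [3.14, 0.459, 0.389]
ft_force: [0.5, 0.0, -0.8]
width: 0.0447
```

```bash
python3 k.py w14 | sed -n '1p;7,9p;15p'
```

```text
25.8667 tcp [0.0896, 0.0002, 0.1152] [3.14  0.459 0.389] [-0.9  0.2 -0.8] 0.04503313274170966
0.5 0.0905 0.1323 [283. 299.] [320.1 197. ]
0.6 0.0957 0.135 [283. 297.] [321.9 195.7]
0.7 0.1011 0.1372 [283. 294.] [323.7 194.6]
black rows [(272, 322), (367, 399)]
```

step_arm(
  deltas=[
    [[-0.25, 0, -0.2], [0, 0, 0]],
    [[0, 0, 0], [0, 0, 0]],
  ],
)

```text
t: 26.03
position: [0.6485, -0.0014, 0.1188]
tool_rot: [3.14, 0.459, 0.389]
ft_force: [-1.2, -0.2, 0.8]
width: 0.0447
```

step_arm(
  deltas=[
    [[0, 0, 0], [0, 0, 0]],
    [[0, 0, 0], [0, 0, 0]],
    [[0, 0, 0], [0, 0, 0]],
    [[0, 0, 0], [0, 0, 0]],
    [[0, 0, 0], [0, 0, 0]],
    [[0, 0, 0], [0, 0, 0]],
  ],
  jaw=1.6,
)

```text
t: 26.53
position: [0.6484, -0.0011, 0.1185]
tool_rot: [3.141, 0.459, 0.389]
ft_force: [0.3, 0.2, 1.0]
width: 0.0171
```

```bash
python3 k.py w15 | sed -n '1p;7,9p;15p'
```

```text
26.6333 tcp [0.0881, 0.0004, 0.1185] [3.141 0.459 0.389] [-0.5  2.2  1.5] 0.01694014894388987
0.5 0.0905 0.1323 [283. 290.] [320.1 197. ]
0.6 0.0957 0.135 [283. 288.] [321.9 195.7]
0.7 0.1011 0.1372 [283. 284.] [323.7 194.6]
black rows [(263, 312), (367, 399)]
```

step_arm(
  deltas=[
    [[-0.06, 0, 0.13], [0, 1.72, 0]],
    [[-0.11, 0, 0.27], [0, 3.44, 0]],
    [[-0.11, 0, 0.27], [0, 3.44, 0]],
    [[-0.11, 0, 0.27], [0, 3.44, 0]],
    [[-0.11, 0, 0.27], [0, 3.44, 0]],
    [[-0.11, 0, 0.27], [0, 3.44, 0]],
    [[-0.11, 0, 0.27], [0, 3.44, 0]],
    [[-0.06, 0, 0.13], [0, 1.72, 0]],
    [[0, 0, 0], [0, 0, 0]],
    [[0, 0, 0], [0, 0, 0]],
  ],
)

```text
t: 27.47
position: [0.6373, -0.0057, 0.1026]
tool_rot: [3.141, 0.036, 0.389]
ft_force: [2.5, 2.3, -1.5]
width: 0.017
```

```bash
python3 k.py w16 | sed -n '1,7p;15p'
```

```text
27.5667 tcp [0.0761, 0.0004, 0.1026] [3.141 0.038 0.389] [ 2.2  3.8 -0.8] 0.017064582645783803
0.0 0.07 0.112 [283. 290.] [313.1 205.3]
0.1 0.0733 0.1168 [283. 290.] [314.2 203.5]
0.2 0.077 0.1213 [283. 287.] [315.5 201.7]
0.3 0.0811 0.1254 [283. 284.] [316.9 200. ]
0.4 0.0856 0.1291 [283. 278.] [318.5 198.5]
0.5 0.0905 0.1323 [283. 270.] [320.1 197. ]
black rows [(263, 312), (367, 399)]
```

step_arm(
  deltas=[
    [[-0.08, 0, 0.2], [0, 2.5, 0]],
    [[-0.08, 0, 0.2], [0, 2.5, 0]],
    [[-0.08, 0, 0.2], [0, 2.5, 0]],
    [[-0.08, 0, 0.2], [0, 2.5, 0]],
    [[0, 0, 0], [0, 0, 0]],
  ],
)

```text
t: 27.98
position: [0.6341, -0.0069, 0.0942]
tool_rot: [3.141, -0.139, 0.389]
ft_force: [4.9, 3.4, -5.3]
width: 0.0171
```

```bash
python3 k.py w17 | sed -n '1,4p;15p'
```

```text
28.0833 tcp [0.0728, 0.0005, 0.0942] [ 3.141 -0.136  0.389] [ 1.5  3.7 -2.5] 0.0170097873853178
0.0 0.07 0.112 [283. 288.] [313.1 205.3]
0.1 0.0733 0.1168 [283. 284.] [314.2 203.5]
0.2 0.077 0.1213 [283. 279.] [315.5 201.7]
black rows [(263, 312), (367, 399)]
```

step_arm(
  deltas=[
    [[-0.03, 0, 0.08], [0, 1, 0]],
    [[-0.03, 0, 0.08], [0, 1, 0]],
    [[0, 0, 0], [0, 0, 0]],
  ],
)

```text
t: 28.33
position: [0.6342, -0.007, 0.0932]
tool_rot: [3.141, -0.172, 0.39]
ft_force: [2.2, 3.2, -1.0]
width: 0.0171
```

```bash
python3 k.py w18 | sed -n '1,4p;15p'
```

```text
28.4333 tcp [0.0728, 0.0004, 0.0932] [ 3.141 -0.171  0.39 ] [1.4 4.8 1.5] 0.01680416052186645
0.0 0.07 0.112 [283. 287.] [313.1 205.3]
0.1 0.0733 0.1168 [283. 283.] [314.2 203.5]
0.2 0.077 0.1213 [283. 277.] [315.5 201.7]
black rows [(263, 312), (367, 399)]
```

step_arm(
  deltas=[
    [[0, 0, 0.1], [0, 0, 0]],
    [[0, 0, 0], [0, 0, 0]],
    [[0, 0, -0.1], [0, 0, 0]],
  ],
)

```text
t: 28.68
position: [0.6342, -0.007, 0.0932]
tool_rot: [3.141, -0.171, 0.39]
ft_force: [3.8, 4.4, -4.4]
width: 0.0171
```

step_arm(
  deltas=[
    [[0, 0, 0], [0, 0, 0]],
    [[0, 0, 0], [0, 0, 0]],
    [[0, 0, 0], [0, 0, 0]],
    [[0, 0, 0], [0, 0, 0]],
    [[0, 0, -1], [0, 0, 0]],
    [[0, 0, -1.5], [0, 0, 0]],
    [[0, 0, -2], [0, 0, 0]],
    [[0, 0, -2], [0, 0, 0]],
    [[0, 0, -2], [0, 0, 0]],
    [[0, 0, -2], [0, 0, 0]],
    [[0, 0, -2], [0, 0, 0]],
    [[0, 0, 0], [0, 0, 0]],
  ],
  jaw=4.5,
)

```text
t: 29.68
position: [0.616, -0.0159, 0.2215]
tool_rot: [3.137, -0.178, 0.39]
ft_force: [0.6, 0.3, 0.3]
width: 0.0448
```

```bash
python3 k.py w19 | sed -n '1,5p;15p'; python3 -c "
from h import *
d=cv2.imread('pics/w19.png');e=cv2.imread('pics/sw19.png');b=cv2.resize(e[195:270,248:352],None,fx=4,fy=4,interpolation=2)
c=np.zeros((420,800,3),np.uint8);c[:,:380]=d[:,90:470];c[:300,384:800]=b
cv2.imwrite('pics/c19.png',np.clip(c*1.4,0,255).astype(np.uint8))
p=d;g=(p.max(2)<50).astype(np.uint8);n,l,s,q=cv2.connectedComponentsWithStats(g)
print([(s[i].tolist(),q[i].round(1).tolist()) for i in range(1,n) if s[i][4]>150])"
```

```text
29.7833 tcp [0.0513, -0.0001, 0.2174] [ 3.139 -0.173  0.389] [ 0.1 -0.1 -0.5] 0.04503161538808085
0.0 0.07 0.112 [279. 207.] [313.1 205.3]
0.1 0.0733 0.1168 [279. 203.] [314.2 203.5]
0.2 0.077 0.1213 [279. 199.] [315.5 201.7]
0.3 0.0811 0.1254 [279. 193.] [316.9 200. ]
black rows [(196, 217), (367, 399)]
[([461, 0, 99, 44, 347], [511.1, 20.6]), ([265, 195, 25, 24, 482], [277.1, 206.5]), ([0, 251, 560, 169, 51616], [278.8, 362.8])]
```

View pics/c19.png

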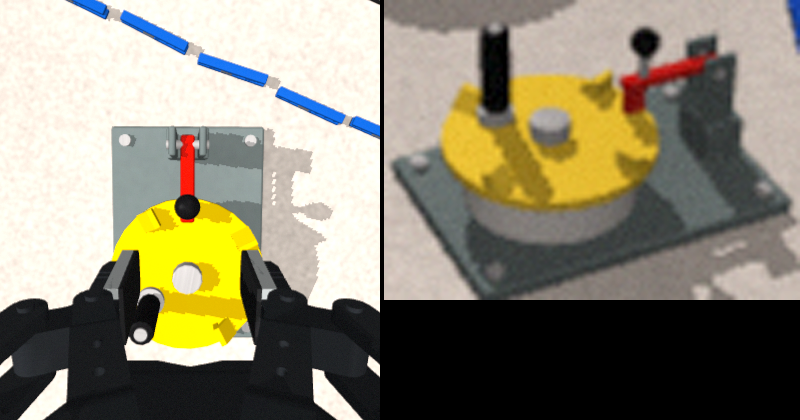

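The knob is back at side-crop (645,42), the same as at the start. The crank is on the +y, -x side. I'll compare the knob's sub-pixel position and hand in.

```bash
python3 -c "
from h import *
for n in('side0','sw19'):
  p=cv2.imread(f'pics/{n}.png')[198:213,306:321].max(2).astype(float);w=np.clip(60-p,0,None);y,x=np.mgrid[198:213,306:321];print(n,(w*x).sum()/w.sum(),(w*y).sum()/w.sum())
o=arm.get_obs();print(o['t'],o['qd'].round(3),arm.finish_job())"
```

```text
side0 312.7704180064309 205.31382636655948
sw19 312.824619457313 205.29450694904037
the job is handed in; nothing more can be done
29.7833 [ 0.002  0.027 -0.041 -0.009  0.    -0.001] None
```

The reel is wound back against its stop and the pawl is down between the teeth. I handed the job in at 29.8 s of the 67 s allowed, and it returned no verdict.

- **Pawl lift:** the first lift slipped at about 0.27 rad, so I gripped the knob again and raised the pawl to about 0.62 rad. The crank had not moved.
- **Winding back:** I turned the crank clockwise until it met the stop at about 116° in the reel frame. I pressed to about 11.5 N at the crank, roughly 9 N of it on the stop after drag. I held at about 6.5 to 9 N on the stop for just over a second, eased off, and turned slightly forward to about 124° before letting go.
- **Final checks:**
  - The knob is within 0.06 px of its starting place in the side view, so the pawl angle is about 0.
  - The crank was left at about (-24, +35) mm in the reel frame, and the last picture shows it still on that side.
  - The gripper is open and clear, and the force reading is about zero.
- **Joint limit:** while winding back, J6 reached its limit (reading 3.141). The arm was deflected and carried the wheel from about 156° back to about 173° with the pawl up. I then carried on with the tool's yaw fixed. I could not tell whether this counts as passing the joint's range.
- **Washing things:** nothing was seen to have moved, and the arm stayed well clear of them. I did not measure their positions again.

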